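# Level the lab balance and hold it for locking

## Task

Lift the loose dust cap off the balance's levelling foot by its knob and set it down gently, upright, on the desk beside the balance (there is room on its right). Then grip the foot's round knob, press it down so that the foot stands firmly on its seat, and, still pressing, turn it until the ball of the level rests centred between its two marks. Finish while holding the knob like that, pressed down and with the ball centred, so that a colleague can tighten the lock; leave the other things on the desk alone.

Things in the scene. Friction and masses are not known exactly. Their poses are not given: they have to be found in the camera images.
- stand: grey sole plate, fixed, 258 mm long, 8 mm thick. Origin on the desk under the levelling foot's axis (plate: 68 mm to the front, 190 to the rear; 68 to each side at the foot, 95 at the balance). x points from the foot to the rear (roughly away from the robot), y left, z up. Curved cheeks left and right of the foot (radius 50 to 66 mm, top 38 mm above the desk) carry the dust cap
- hinge (a point): middle of the balance's level hinge line (along y), 160 mm behind the foot, 27 mm above the desk. The white balance (116 x 160 mm, top 50 mm above the desk, pan to 64 mm, level to 76 mm) tilts about it; a spring holds its front up until the foot is pressed down
- cap: loose white round dust cap, an upside-down cup, 124 mm across, 55 mm tall, 81 mm with the black knob on top, 0.08 to 0.17 kg. It starts standing on the two cheeks over the levelling foot, rim 38 mm above the desk; raise it at least 50 mm before moving it sideways. Origin at the centre of its rim (underside), z up
- cap_knob (a point): centre of the cap's knob on its axis, 70 mm above its rim: a black cylinder of 28 mm diameter, from 60 to 81 mm above the rim
- cap_rim (a point): centre of the cap's rim plane (its underside); on the desk it is at height 0. Right of the balance the desk is free from its front edge (x = 0.39 m) to a tall white analyser, whose front face stands at x = 0.615 m for y below 0.03 m
- foot: levelling foot (screw with knob) at the balance's front. Origin at the screw's lower end. Pressed straight down it tips the balance's front down (up to 10 mm) until it meets its seat, a rigid stop. The spring pushes back with about 3 to 6 N there, so press with more (10 to 20 N is right); unpressed, the front springs up again
- knob_grip (a point): centre of the grip of the foot's knob, on its axis: black upright cylinder, 34 mm diameter, 30 mm tall (15 mm above and below this point), on a 52 mm flange whose top is 15 mm below this point. With the foot seated it is 56 mm above the desk within 1.5 mm, also while it turns; at the start it is 4 to 8 mm higher
- foot_turn (a joint): angle of the foot's knob, rad, positive counter-clockwise from above, limits -1.3 to 0.7, friction 0.15 N m, stays where left. Starts at -0.95 to -0.55, where the balance, pressed down, is too high in front. Counter-clockwise lowers the front, 5 mm per rad. Level lies between -0.25 and 0.25; the seat's height differs each time, so watch the ball
- ball_center (a point): centre of the level's 16 mm dark steel ball, which rolls by gravity in an open white channel (98 mm, gently curved, along the stand's x) on the right of the balance's top and settles in 1.5 s. With the front sprung up it lies at its rear end. With the foot pressed down, one radian counter-clockwise moves it about 28 mm to the front (stand's -x)
- level_mid (a point): middle of the level's channel, half-way between its two thin black hoop marks (27 mm apart); 131 mm behind and 56 mm right of the foot's axis, 63 mm above the desk. x runs along the channel, to the rear. The ball is centred when ball_center is within 4.5 mm of this point along x
- seat: small round steel seat, 32 mm across, let into the sole plate under the foot. Origin at the middle of its top, about 10 mm above the desk (up to 1 mm more or less)
- wash_bottle: bystander: small white bottle, 42 mm across, 92 mm tall, well to the right of the balance. Origin at the centre of its underside
- timer: bystander: white lab timer lying flat, 62 x 66 x 19 mm, to the right of the bottle. Origin at the centre of its underside
- sample_rack: bystander: empty pale sample rack, 26 x 108 x 55 mm, farthest to the right. Origin at the centre of its underside

How it is judged:
On the way:
1. the cap stands upright on the desk beside the balance, let go (height (world z) of cap_rim below 0.006 m and angle between cap_rim's own z axis and vertical below 0.12 rad and contact force between cap and stand below 0.1 N and contact force between cap and the arm below 0.1 N and contact force between cap and the fingers below 0.1 N and linear speed of cap below 0.02 m/s), for 0.2 s.
At the end, for the whole second after the job is handed in: the cap stands upright on the desk (rim within 6 mm of it, tilt under 0.12 rad), clear of the balance and let go; the fingers are on the foot's knob and press it so that the foot bears on its seat with more than 1.5 N; the ball is within 4.5 mm of the middle of the level (all of step 1 and x of ball_center in the frame of level_mid between -0.0045 and 0.0045 m and contact force between foot and seat above 1.5 N and contact force between the fingers and foot above 2 N); the arm keeps its last pose, push and grip.
It fails at once if the cap is dropped (it falls freely faster than 0.7 m/s) (contact force between cap and the fingers below 0.05 N and linear speed of cap above 0.7 m/s).
It fails at once if the wash bottle is moved more than 3 cm or knocked over (distance of wash_bottle from where it was at the start of the episode above 0.03 m or angle between wash_bottle's own z axis and vertical above 0.4 rad).
It fails at once if the timer is moved more than 3 cm or knocked over (distance of timer from where it was at the start of the episode above 0.03 m or angle between timer's own z axis and vertical above 0.4 rad).
It fails at once if the sample rack is moved more than 3 cm or knocked over (distance of sample_rack from where it was at the start of the episode above 0.03 m or angle between sample_rack's own z axis and vertical above 0.4 rad).
It also fails if it takes over 51 s, if anything falls off the work surface, if the arm or the gripper's body presses on something with over 40 N, if the wrist force passes 120 N, or if a joint passes its speed limit or range.

## Robot

A 6-joint arm with a two-finger parallel gripper is mounted at the origin on a cart in front of the work surface, level with it; the furniture and walls round the work are solid. World frame = base frame: x ahead of the robot, y to its left, z up, the work surface at z = 0. Lengths are in m, angles in rad, forces in N, time in s.
With the tool pointing down it reaches from about 0.325 to 0.85 m from the base axis. Payload 4.4 kg.
Tool frame: the origin (TCP) lies on the front face of the gripper's body, between the roots of the fingers; the fingertips stand 97 mm ahead of it and the grasp point (between the pads) lies 78 mm ahead of it; z points along the fingers, y is the line along which they close (so a half turn about z gives the same grasp; the last joint's range is limited). The gripper opens to 94 mm and grips with 3 to 60 N. Pads are 16 mm wide; open, the fingers measure 119 mm over their backs; the gripper's body (75 mm by 177 mm) begins 78 mm behind the grasp point.
Start: joints at [-1.274, 0.207, 1.542, -0, 1.393, -0.15], TCP at [0.249, -0.518, 0.303] pointing down, gripper open.
Joint ranges: [-2.73, 2.73], [-0.86, 2.22], [0.23, 2.46], [-1.11, 4.25], [0.08, 2.63], [-2.82, 2.82]. Speed limits (rad/s): [2.79, 2.79, 3.14, 3.14, 3.14, 3.14].

## Interface

Orientations are given as a 3x3 rotation matrix whose columns are the frame's x, y, z axes.
In Python, from rig import status, viewer, finish_job gives the robot as it stands. The module is installed in compiled form; this text tells all that it offers.
- The arm moves only by the shell command python3 -m inch 'ROWS' [OPENING] [FORCE]. ROWS is a JSON object of lists of equal length, an entry for each row: "linear": the shift along the tool's x, y, z in cm, a list of three; "turn": the turn, a rotation vector about the tool's x, y, z in degrees, a list of three. A call has 1 to 10 rows; each row is the pose to reach, as a shift and turn from the pose commanded when the call began, along the tool's axes at that moment; what a row does not reach only later rows make up. A row lasts 1/8 s, in which the tool goes at most 62.5 mm and 10.7 degrees, less where a joint would pass 70% of its speed; a pose out of reach is approached as far as the arm can. A call with a gripper value outside its range is refused whole. OPENING is the closure, from 0 (fully open) to 1 (shut), set as the call begins (- or left out, the last holds). The fingers move at their own pace and stop on an object; FORCE is the grip in N (left out, the last holds). Time passes only in rows, so rows that repeat a pose let the fingers close. It gives the time, the measured TCP pose, the force, the opening and the grip force at its end, in the units of the state.
- status.read_state(): the state, without advancing time (a new reading comes with each control period).
- viewer.read_camera(name): name is "scene" or "top" or "wrist"; returns the picture (400x640x3 uint8, blue, green, red); there is no depth.
- viewer.calibration(name): a dict with "intrinsics" (3x3 intrinsics, pixels), "k1" (the pictures are not rectified: a ray, as slopes to the right and down, at radius r is drawn at 1 + k1 r^2 times it, then the intrinsics apply), "origin" and "attitude" of the camera in the world. Camera axes: x right, y down, z forward; pixel columns grow to the right and rows downward; lengths in m; the calibration is good to about 2 mm. A picture is of the moment at which its call begins: read the wrist's pose just before it. calibration takes no time and is no camera call; for the wrist camera it gives the pose at the moment of the call.
- finish_job(): hands the job in; it is judged then, once.
The state is a dict: "time_s": time; "joint_positions": joint angles; "qvel": joint speeds; "tau": joint torques, N m; "ee_pos": TCP position; "tcp_rot": TCP orientation; "force": force on the tool from outside, world axes, zero at the start; "moment": the same for the moment, N m; "width": opening from 0.0 (shut) to 1.0 (fully open); "gripper_force": force on a finger pad.
Only numpy, scipy, OpenCV 4.12 (cv2) and the standard library are available. Lean on these libraries where they do the work, as an engineer would, in place of code of your own. Each camera call takes 0.05 s, during which the arm holds its last target. There are 200 camera calls.

## Working session

There is one attempt and no reset: what is moved stays moved. The work goes in short steps, Python scripts to look and compute and a shell command to move; the robot and the scene stay as the last step left them, time stands still between calls to the robot, and variables do not carry over. Pictures are saved under pics/ and viewed, at most 10 in all, crops included, and the job is handed in when it is done.

```bash
mkdir -p pics
cat > h.py <<'E'
import numpy as np, cv2
from rig import status, viewer
def grab(n,fn=None):
    c=viewer.calibration(n); im=viewer.read_camera(n)
    if fn: cv2.imwrite('pics/'+fn,im)
    return im,c
def ray(c,u,v):
    K=np.array(c['intrinsics']);k=c['k1']
    p=cv2.undistortPoints(np.array([[[u,v]]],float),K,np.array([k,0,0,0.]))[0,0]
    return np.array(c['origin']),np.array(c['attitude'])@np.array([p[0],p[1],1.])
def onz(c,u,v,z):
    o,d=ray(c,u,v); return o+d*(z-o[2])/d[2]
def proj(c,P):
    R=np.array(c['attitude']);q=R.T@(np.array(P)-np.array(c['origin']))
    return cv2.projectPoints(q.reshape(1,1,3),np.zeros(3),np.zeros(3),np.array(c['intrinsics']),np.array([c['k1'],0,0,0.]))[0].ravel()
E
python3 - <<'E'
from h import *
for n in('top','scene'):
    im,c=grab(n,n+'1.png'); print(n,{k:np.round(v,3).tolist() for k,v in c.items()})
s=status.read_state(); print({k:np.round(v,3).tolist() for k,v in s.items()})
E
```

```text
top {'intrinsics': [[435.554, 0.0, 318.526], [0.0, 435.554, 198.755], [0.0, 0.0, 1.0]], 'k1': -0.032, 'origin': [0.467, -0.063, 1.348], 'attitude': [[-0.029, -0.996, 0.087], [-1.0, 0.029, -0.005], [0.002, -0.087, -0.996]]}
scene {'intrinsics': [[397.605, 0.0, 316.821], [0.0, 397.605, 199.306], [0.0, 0.0, 1.0]], 'k1': -0.039, 'origin': [-0.075, 0.696, 0.641], 'attitude': [[-0.776, -0.288, 0.561], [-0.63, 0.381, -0.676], [-0.02, -0.879, -0.477]]}
{'time_s': 0.1, 'joint_positions': [-1.273, 0.207, 1.543, -0.0, 1.394, -0.15], 'qvel': [0.002, -0.001, -0.004, 0.001, 0.0, -0.0], 'tau': [-0.0, -37.187, -28.229, 0.07, 0.031, -0.0], 'ee_pos': [0.249, -0.518, 0.302], 'tcp_rot': [[0.901, 0.433, -0.001], [0.433, -0.901, 0.002], [0.0, -0.002, -1.0]], 'force': [-0.705, -0.564, -0.078], 'moment': [0.002, -0.0, -0.001], 'gripper_force': 0.0, 'width': 0.998}
```

View pics/top1.png

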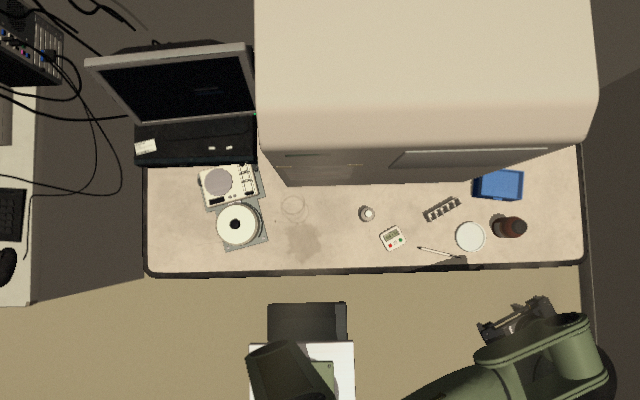

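View pics/scene1.png

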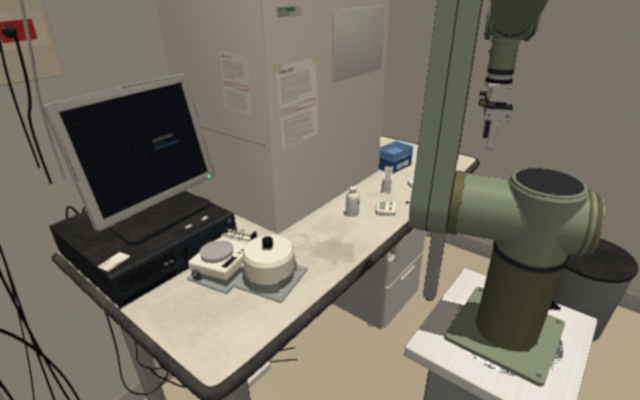

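Top: cap knob near (235,224), balance behind it with the level at about (247,180), bottle (367,213), timer (391,238). Scene: knob at (267,242). The desk right of the balance is free from u≈275 to 350.

Run:
```python
from h import *
a,ca=grab('top'); b,cb=grab('scene')
def dark(im,x0,y0,x1,y1,t=60):
    m=(im[y0:y1,x0:x1].max(2)<t).astype(np.uint8)
    n,l,s,ce=cv2.connectedComponentsWithStats(m)
    return [(int(s[i,4]),np.round(ce[i]+[x0,y0],1).tolist(),s[i,:4].tolist()) for i in range(1,n) if s[i,4]>8]
da=dark(a,222,210,250,240);db=dark(b,255,230,280,255);print(da,db)
ka=max(da)[1];kb=max(db)[1]
print('top z.119',onz(ca,*ka,.117),'scene z.108',onz(cb,*kb,.108))
o1,d1=ray(ca,*ka);o2,d2=ray(cb,*kb)
t=np.linalg.lstsq(np.c_[d1,-d2],o2-o1,rcond=None)[0];print('tri',o1+d1*t[0],o2+d2*t[1])
for n,u,v,z in(('bottle',367,213,.09),('timer',391,238,.02),('rightedge ring',293,208,0),('desk edge',300,268,0),('analyser',320,184,0)):print(n,onz(ca,u,v,z))
cv2.imwrite('pics/crop1.png',cv2.resize(a[150:260,180:330],None,fx=5,fy=5,interpolation=cv2.INTER_CUBIC))
```

```text
[(70, [234.8, 223.9], [8, 10, 10, 9])] [(88, [267.0, 242.4], [8, 7, 9, 11])]
top z.119 [0.510217   0.16973286 0.117     ] scene z.108 [0.5107621  0.17653869 0.108     ]
tri [0.5106341  0.1719603  0.10520683] [0.51323908 0.17434566 0.1057495 ]
bottle [ 0.53152388 -0.20800302  0.09      ]
timer [ 0.45688885 -0.28620458  0.02      ]
rightedge ring [0.55840806 0.01054172 0.        ]
desk edge [ 0.37342163 -0.00638233  0.        ]
analyser [ 0.63088398 -0.07539443  0.        ]
```

View pics/crop1.png

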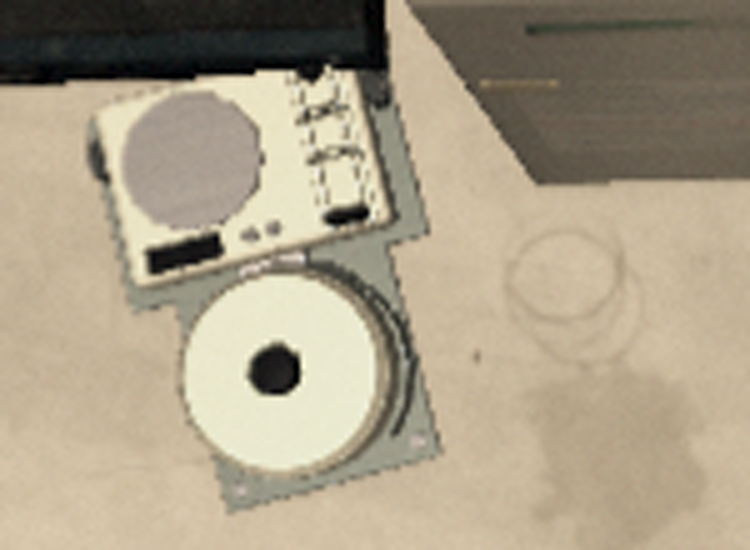

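```bash
python3 -m inch '{"linear":[[1.5,-1.5,0],[5,-4.8,0],[9,-8.6,0],[13,-12.4,0],[17,-16.2,0],[21,-20,0],[25,-23.8,0],[29,-27.6,0],[32.5,-30.8,0],[35,-33.2,0]],"turn":[[0,0,0],[0,0,0],[0,0,0],[0,0,0],[0,0,0],[0,0,0],[0,0,0],[0,0,0],[0,0,0],[0,0,0]]}' 0.25 20
python3 - <<'E'
from h import *
s=status.read_state();R=np.array(s['tcp_rot']);print(R.T@(np.array([.511,.172,.26])-s['ee_pos'])*100,s['joint_positions'])
E
```

```text
time_s: 1.45
ee_pos: [0.4203, -0.0645, 0.3026]
tcp_rot: [[0.9, 0.435, 0.0], [0.435, -0.9, 0.0], [0.0, -0.0, -1.0]]
force: [0.1, -0.4, -0.5]
width: 0.748
gripper_force: 0.0
[ 18.45679508 -17.34469561   4.27894359] [-3.56740069e-01 -1.24480755e-01  1.88556026e+00  5.59868354e-04
  1.38042383e+00  7.63887388e-01]
```

```bash
python3 -m inch '{"linear":[[2,-1.9,0.3],[5.5,-5.2,1],[9.5,-8.9,1.5],[13,-12.2,2],[16,-15,2.5],[18,-16.9,3],[18.4,-17.3,3],[18.4,-17.3,3],[18.4,-17.3,3]],"turn":[[0,0,0],[0,0,0],[0,0,0],[0,0,0],[0,0,0],[0,0,0],[0,0,0],[0,0,0],[0,0,0]]}'
python3 - <<'E'
from h import *
im,c=grab('wrist','w1.png');print(c['origin'],np.round(c['attitude'],3).tolist(),proj(c,[.511,.172,.119]))
s=status.read_state();print(s['joint_positions'])
E
```

```text
time_s: 2.58
ee_pos: [0.5112, 0.1674, 0.2729]
tcp_rot: [[0.902, 0.432, 0.0], [0.432, -0.902, -0.0], [-0.0, 0.0, -1.0]]
force: [-0.4, -1.1, 0.3]
width: 0.756
gripper_force: 0.0
[0.58173856 0.20148863 0.35458095] [[0.432, -0.869, -0.241], [-0.902, -0.416, -0.117], [0.001, 0.268, -0.963]] [313.67082781 214.37273328]
[ 1.55278223e-01  1.54841787e-01  1.66566094e+00 -1.87293784e-04
  1.32085601e+00  1.27954959e+00]
```

View pics/w1.png

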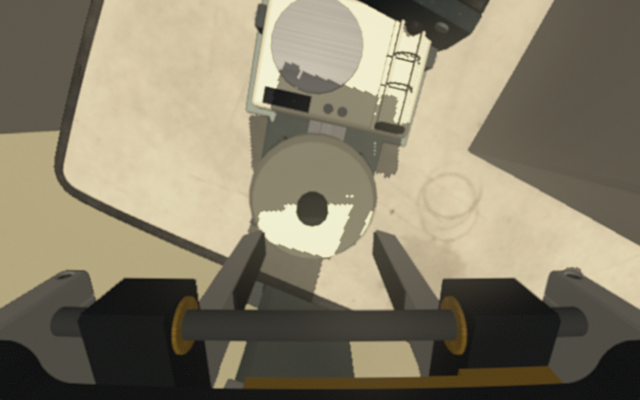

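Wrist view: knob at about (313,208), level hoops at (406,57) and (398,87), ball at the rear end behind the hoops. Refine the knob and stand yaw.

Run:
```python
from h import *
im,c=grab('wrist')
m=(im[180:240,285:345].max(2)<75).astype(np.uint8)
n,l,s,ce=cv2.connectedComponentsWithStats(m);i=1+np.argmax(s[1:,4]);u,v=ce[i]+[285,180];print(u,v,s[i],[onz(c,u,v,z)[:2] for z in(.113,.119)])
# knob silhouette incl. side: top disc centre
x0,y0,w,h=s[i,:4];ut=285+x0+w/2
P=onz(c,402,71,.075);k=onz(c,u,v,.116);d=P-k;print('lvl',P,'yaw',np.degrees(np.arctan2(d[1],d[0])-np.arctan2(-.056,.131)))
st=status.read_state();R=np.array(st['tcp_rot']);print(R.T@(np.r_[k[:2],.195]-st['ee_pos'])*100)
```

```text
311.60225669957686 207.35260930888575 [ 12  12  30  33 709] [array([0.51427084, 0.17544849]), array([0.51594936, 0.17609198])]
lvl [0.65186215 0.15289546 0.075     ] yaw 13.64972432147036
[ 0.69488836 -0.61477835  7.79675786]
```

```bash
python3 -m inch '{"linear":[[0.3,-0.3,1],[0.5,-0.5,2.5],[0.5,-0.5,4.5],[0.5,-0.5,6],[0.5,-0.5,7],[0.5,-0.5,7.6],[0.5,-0.5,7.6]],"turn":[[0,0,0],[0,0,0],[0,0,0],[0,0,0],[0,0,0],[0,0,0],[0,0,0]]}'
python3 -m inch '{"linear":[[0,0,0],[0,0,0],[0,0,0],[0,0,0],[0,0,0],[0,0,0],[0,0,0],[0,0,0]],"turn":[[0,0,0],[0,0,0],[0,0,0],[0,0,0],[0,0,0],[0,0,0],[0,0,0],[0,0,0]]}' 1 25
```

```text
time_s: 3.55
ee_pos: [0.5139, 0.1748, 0.1964]
tcp_rot: [[0.901, 0.433, -0.0], [0.433, -0.901, -0.0], [-0.0, -0.0, -1.0]]
force: [-0.3, 0.5, -0.1]
width: 0.75
gripper_force: 0.0
time_s: 4.55
ee_pos: [0.514, 0.1748, 0.1968]
tcp_rot: [[0.901, 0.433, 0.0], [0.433, -0.901, 0.0], [0.0, -0.0, -1.0]]
force: [-0.4, 1.0, 0.8]
width: 0.293
gripper_force: 25.0
```

```bash
python3 -m inch '{"linear":[[0,0,-0.4],[0,0,-1.2],[0,0,-2.4],[0,0,-3.8],[0,0,-5.2],[0,0,-6.3],[0,0,-7],[0,0,-7],[0,0,-7]],"turn":[[0,0,0],[0,0,0],[0,0,0],[0,0,0],[0,0,0],[0,0,0],[0,0,0],[0,0,0],[0,0,0]]}'
python3 - <<'E'
from h import *
s=status.read_state();R=np.array(s['tcp_rot']);print(R.T@(np.array([.495,-.02,.267])-s['ee_pos'])*100)
grab('scene','s2.png')
E
```

```text
time_s: 5.68
ee_pos: [0.5137, 0.1747, 0.2661]
tcp_rot: [[0.901, 0.433, -0.001], [0.433, -0.901, -0.0], [-0.001, -0.0, -1.0]]
force: [-0.0, -0.1, -1.0]
width: 0.293
gripper_force: 25.0
[-10.11151443  16.74395871  -0.08399731]
```

View pics/s2.png

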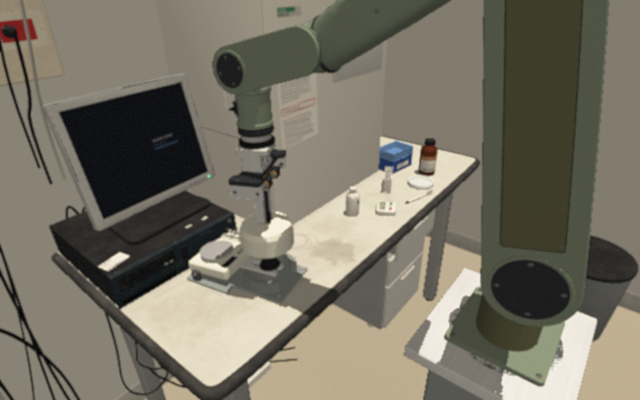

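The cap hangs upright in the gripper at (267,238); the foot's black knob is visible below it at (269,264). I'm moving it to the right.

```bash
python3 -m inch '{"linear":[[-0.5,0.8,0],[-1.8,3,0],[-3.5,5.8,0],[-5.2,8.6,0],[-6.9,11.4,0],[-8.4,13.9,0],[-9.5,15.7,0],[-10.1,16.7,0],[-10.1,16.7,0],[-10.1,16.7,0]],"turn":[[0,0,0],[0,0,0],[0,0,0],[0,0,0],[0,0,0],[0,0,0],[0,0,0],[0,0,0],[0,0,0],[0,0,0]]}'
python3 -m inch '{"linear":[[0,0,0.8],[0,0,2.2],[0,0,4],[0,0,6],[0,0,7.7],[0,0,8.9],[0,0,9.7],[0,0,10.1],[0,0,10.3],[0,0,10.4]],"turn":[[0,0,0],[0,0,0],[0,0,0],[0,0,0],[0,0,0],[0,0,0],[0,0,0],[0,0,0],[0,0,0],[0,0,0]]}'
```

```text
time_s: 6.98
ee_pos: [0.4952, -0.019, 0.2666]
tcp_rot: [[0.901, 0.433, -0.0], [0.433, -0.901, 0.0], [0.0, -0.0, -1.0]]
force: [0.2, 0.4, -1.5]
width: 0.294
gripper_force: 25.0
time_s: 8.22
ee_pos: [0.4956, -0.0196, 0.163]
tcp_rot: [[0.901, 0.433, 0.001], [0.433, -0.901, -0.0], [0.001, 0.001, -1.0]]
force: [0.7, -0.3, -1.1]
width: 0.292
gripper_force: 25.0
```

```bash
python3 -m inch '{"linear":[[0,0,0.1],[0,0,0.2],[0,0,0.3],[0,0,0.4],[0,0,0.4],[0,0,0.4]],"turn":[[0,0,0],[0,0,0],[0,0,0],[0,0,0],[0,0,0],[0,0,0]]}'
```

```text
time_s: 8.98
ee_pos: [0.4953, -0.0195, 0.1587]
tcp_rot: [[0.901, 0.433, 0.0], [0.433, -0.901, -0.0], [-0.0, 0.0, -1.0]]
force: [-0.3, -0.4, -0.5]
width: 0.294
gripper_force: 25.0
```

```bash
python3 -m inch '{"linear":[[0,0,0.05],[0,0,0.1],[0,0,0.1]],"turn":[[0,0,0],[0,0,0],[0,0,0]]}'
```

```text
time_s: 9.35
ee_pos: [0.4953, -0.0195, 0.1587]
tcp_rot: [[0.901, 0.433, -0.0], [0.433, -0.901, -0.0], [-0.0, -0.0, -1.0]]
force: [-3.3, 0.1, 7.4]
width: 0.294
gripper_force: 25.0
```

Contact (7 N up). Open moderately and rise.

```bash
python3 -m inch '{"linear":[[0,0,-0.1],[0,0,-0.1],[0,0,-0.1],[0,0,-0.1],[0,0,-0.1],[0,0,-0.1]],"turn":[[0,0,0],[0,0,0],[0,0,0],[0,0,0],[0,0,0],[0,0,0]]}' 0.35
python3 -m inch '{"linear":[[0,0,-0.5],[0,0,-2],[0,0,-4],[0,0,-6.5],[0,0,-8],[0,0,-8]],"turn":[[0,0,0],[0,0,0],[0,0,0],[0,0,0],[0,0,0],[0,0,0]]}'
python3 - <<'E'
from h import *
s=status.read_state();R=np.array(s['tcp_rot']);print(R.T@(np.array([.505,.172,.26])-s['ee_pos'])*100)
E
```

```text
time_s: 10.1
ee_pos: [0.4953, -0.0195, 0.1586]
tcp_rot: [[0.901, 0.433, -0.0], [0.433, -0.901, 0.0], [-0.0, -0.0, -1.0]]
force: [-1.0, -0.2, -0.1]
width: 0.651
gripper_force: 0.0
time_s: 10.85
ee_pos: [0.4962, -0.0197, 0.2405]
tcp_rot: [[0.901, 0.433, 0.004], [0.433, -0.901, -0.001], [0.003, 0.002, -1.0]]
force: [-0.6, -0.0, -0.0]
width: 0.65
gripper_force: 0.0
[  9.09656498 -16.89420092  -1.95865176]
```

```bash
python3 -m inch '{"linear":[[0.5,-0.9,0],[1.8,-3.2,0],[3.6,-6.3,0],[5.4,-9.4,0],[7.2,-12.5,0],[8.5,-15.2,0],[9.3,-16.7,0],[9.6,-17.1,0],[9.6,-17.1,0],[9.6,-17.1,0]],"turn":[[0,0,0],[0,0,0],[0,0,0],[0,0,0],[0,0,0],[0,0,0],[0,0,0],[0,0,0],[0,0,0],[0,0,0]]}'
python3 - <<'E'
from h import *
im,c=grab('wrist','w2.png');print(proj(c,[.5135,.1745,.077]))
E
```

```text
time_s: 12.1
ee_pos: [0.5078, 0.1754, 0.2385]
tcp_rot: [[0.902, 0.432, -0.0], [0.432, -0.902, -0.0], [-0.0, 0.0, -1.0]]
force: [0.7, 0.6, 0.0]
width: 0.65
gripper_force: 0.0
[322.6085267  208.29662747]
```

View pics/w2.png

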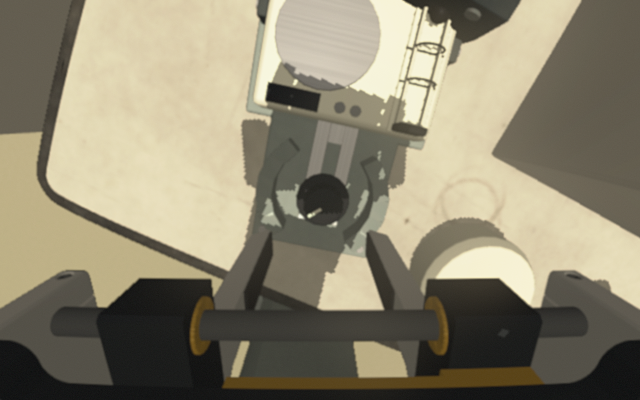

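Wrist: foot knob at about (323,200), hoops at (430,47) and (420,85), cap standing right at (480,280). Compare the blob with the predicted cylinder.

Run:
```python
from h import *
im,c=grab('wrist')
m=(im[160:240,280:370].max(2)<60).astype(np.uint8)
n,l,s,ce=cv2.connectedComponentsWithStats(m);i=1+np.argmax(s[1:,4]);x,y,w,h,a=s[i];print('blob',x+280,y+160,x+w+280,y+h+160,a,ce[i]+[280,160])
t=np.linspace(0,6.28,60)
def ext(X,Y,items):
    p=np.array([proj(c,[X+r*np.cos(q),Y+r*np.sin(q),z]) for r,z in items for q in t]);return p.min(0).round(1),p.max(0).round(1)
for z in(.060,.064):print(ext(.5135,.1745,[(.017,z+.015),(.017,z-.015)]),ext(.5135,.1745,[(.026,z-.015)]))
st=status.read_state();R=np.array(st['tcp_rot']);print(R.T@(np.array([.5135,.1745,.15])-st['ee_pos'])*100)
cv2.imwrite('pics/w3.png',cv2.resize(im[0:260,220:480],None,fx=2.2,fy=2.2,interpolation=cv2.INTER_CUBIC))
```

```text
blob 297 174 348 223 1576 [322.89403553 194.72461929]
(array([302.9, 181.4]), array([342.2, 226.1])) (array([295.2, 172. ]), array([349.1, 224.1]))
(array([302.7, 182.3]), array([342.5, 227.7])) (array([294.9, 172.8]), array([349.5, 225.5]))
[0.46898072 0.32492814 8.86807003]
```

View pics/w3.png

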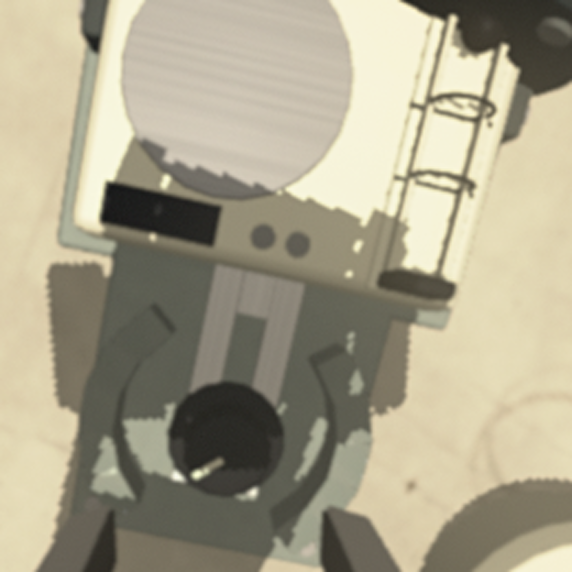

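```bash
python3 -m inch '{"linear":[[0.3,0.2,1],[0.45,0.3,2.8],[0.45,0.3,4.8],[0.45,0.3,6.6],[0.45,0.3,8],[0.45,0.3,8.8],[0.45,0.3,9],[0.45,0.3,9]],"turn":[[0,0,0],[0,0,0],[0,0,0],[0,0,0],[0,0,0],[0,0,0],[0,0,0],[0,0,0]]}'
python3 -m inch '{"linear":[[0,0,0],[0,0,0],[0,0,0],[0,0,0],[0,0,0],[0,0,0]],"turn":[[0,0,0],[0,0,0],[0,0,0],[0,0,0],[0,0,0],[0,0,0]]}' 1 40
```

```text
time_s: 13.2
ee_pos: [0.5135, 0.1756, 0.149]
tcp_rot: [[0.901, 0.433, 0.001], [0.433, -0.901, 0.0], [0.001, 0.0, -1.0]]
force: [-0.5, 0.0, 0.0]
width: 0.649
gripper_force: 0.0
time_s: 13.95
ee_pos: [0.5136, 0.175, 0.149]
tcp_rot: [[0.901, 0.433, 0.001], [0.433, -0.901, -0.001], [0.001, 0.001, -1.0]]
force: [1.2, -3.7, 2.4]
width: 0.353
gripper_force: 40.0
```

```bash
python3 -m inch '{"linear":[[0,0,0.1],[0,0,0.2],[0,0,0.3],[0,0,0.4],[0,0,0.4],[0,0,0.4]],"turn":[[0,0,0],[0,0,0],[0,0,0],[0,0,0],[0,0,0],[0,0,0]]}'
```

```text
time_s: 14.7
ee_pos: [0.5135, 0.175, 0.1453]
tcp_rot: [[0.901, 0.433, 0.001], [0.433, -0.901, -0.001], [0.0, 0.001, -1.0]]
force: [-0.1, -5.5, 5.6]
width: 0.357
gripper_force: 40.0
```

```bash
python3 -m inch '{"linear":[[0,0,0.1],[0,0,0.2],[0,0,0.2],[0,0,0.2]],"turn":[[0,0,0],[0,0,0],[0,0,0],[0,0,0]]}'; python3 -m inch '{"linear":[[0,0,0.1],[0,0,0.1],[0,0,0.1]],"turn":[[0,0,0],[0,0,0],[0,0,0]]}'
```

```text
time_s: 15.2
ee_pos: [0.5135, 0.175, 0.1435]
tcp_rot: [[0.901, 0.433, 0.001], [0.433, -0.901, -0.001], [0.0, 0.001, -1.0]]
force: [-0.6, -5.4, 7.4]
width: 0.354
gripper_force: 40.0
time_s: 15.58
ee_pos: [0.5135, 0.175, 0.1427]
tcp_rot: [[0.901, 0.433, 0.001], [0.433, -0.901, -0.001], [0.0, 0.001, -1.0]]
force: [-2.3, -6.5, 8.8]
width: 0.349
gripper_force: 40.0
```

```bash
python3 -m inch '{"linear":[[0,0,0.1],[0,0,0.1],[0,0,0.1]],"turn":[[0,0,0],[0,0,0],[0,0,0]]}'; python3 -m inch '{"linear":[[0,0,0.1],[0,0,0.1],[0,0,0.1]],"turn":[[0,0,0],[0,0,0],[0,0,0]]}'
```

```text
time_s: 15.95
ee_pos: [0.5136, 0.175, 0.1425]
tcp_rot: [[0.901, 0.433, 0.001], [0.433, -0.901, -0.001], [0.0, 0.002, -1.0]]
force: [-4.0, -6.8, 13.2]
width: 0.356
gripper_force: 40.0
time_s: 16.32
ee_pos: [0.5137, 0.175, 0.1423]
tcp_rot: [[0.901, 0.433, 0.001], [0.433, -0.901, -0.001], [0.0, 0.002, -1.0]]
force: [-4.7, -7.0, 16.7]
width: 0.354
gripper_force: 40.0
```

```bash
python3 -m inch '{"linear":[[-0.05,0.04,0],[-0.1,0.08,0],[-0.1,0.08,0],[-0.1,0.08,0]],"turn":[[0,0,0],[0,0,0],[0,0,0],[0,0,0]]}'; python3 -m inch '{"linear":[[0,0,0],[0,0,0],[0,0,0],[0,0,0],[0,0,0],[0,0,0],[0,0,0],[0,0,0]],"turn":[[0,0,-3],[0,0,-7],[0,0,-11],[0,0,-15],[0,0,-19],[0,0,-22],[0,0,-24],[0,0,-25]]}'
python3 -m inch '{"linear":[[0,0,0],[0,0,0],[0,0,0],[0,0,0],[0,0,0],[0,0,0],[0,0,0],[0,0,0],[0,0,0],[0,0,0]],"turn":[[0,0,0],[0,0,0],[0,0,0],[0,0,0],[0,0,0],[0,0,0],[0,0,0],[0,0,0],[0,0,0],[0,0,0]]}'
python3 - <<'E'
from h import *
w,cw=grab('wrist');t,ct=grab('top');s,cs=grab('scene')
f=np.array([.513,.174]);a=np.radians(14);R=np.array([[np.cos(a),-np.sin(a)],[np.sin(a),np.cos(a)]])
M=np.r_[f+R@[.131,-.056],.063];o=[]
for im,c in((w,cw),(t,ct),(s,cs)):
    p=proj(c,M);print(p)
    h=40 if c is ct or c is cs else 90
    x,y=np.clip(p.astype(int),[h,h],[639-h,399-h]);o.append(cv2.resize(im[y-h:y+h,x-h:x+h],(266,266),interpolation=cv2.INTER_CUBIC));print(x-h,y-h,266/2/h)
cv2.imwrite('pics/l1.png',np.hstack(o))
E
```

```text
time_s: 16.82
ee_pos: [0.5135, 0.1747, 0.1423]
tcp_rot: [[0.901, 0.433, 0.002], [0.433, -0.901, 0.001], [0.002, 0.0, -1.0]]
force: [-3.9, -4.7, 15.7]
width: 0.354
gripper_force: 40.0
time_s: 17.82
ee_pos: [0.513, 0.1751, 0.1422]
tcp_rot: [[0.634, 0.773, 0.001], [0.773, -0.634, 0.002], [0.002, -0.001, -1.0]]
force: [-5.8, -3.1, 18.3]
width: 0.354
gripper_force: 40.0
time_s: 19.08
ee_pos: [0.5129, 0.1751, 0.1422]
tcp_rot: [[0.635, 0.773, 0.001], [0.773, -0.635, 0.002], [0.002, -0.001, -1.0]]
force: [-5.0, -3.3, 16.2]
width: 0.353
gripper_force: 40.0
[545.25444399 136.24436622]
455 46 1.4777777777777779
[243.78138497 176.06005032]
203 136 3.325
[237.17642181 233.30020683]
197 193 3.325
```

View pics/l1.png

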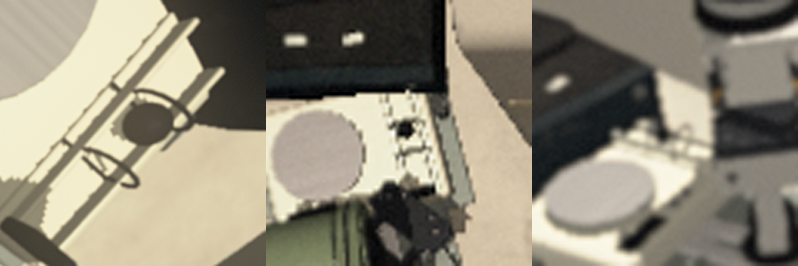

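In the wrist crop the ball sits at (147,122), between the hoops (centres ≈ (152,107) rear and (101,164) front), i.e. about 6–9 mm to the rear of the middle. That calls for roughly 16° more counter-clockwise.

```bash
python3 -m inch '{"linear":[[0,0,0],[0,0,0],[0,0,0],[0,0,0],[0,0,0],[0,0,0]],"turn":[[0,0,-3],[0,0,-6],[0,0,-10],[0,0,-13],[0,0,-15],[0,0,-16]]}'
python3 -m inch '{"linear":[[0,0,0],[0,0,0],[0,0,0],[0,0,0],[0,0,0],[0,0,0],[0,0,0],[0,0,0],[0,0,0],[0,0,0]],"turn":[[0,0,0],[0,0,0],[0,0,0],[0,0,0],[0,0,0],[0,0,0],[0,0,0],[0,0,0],[0,0,0],[0,0,0]]}'
cat > l.py <<'E'
import sys
from h import *
w,cw=grab('wrist');t,ct=grab('top')
f=np.array([.513,.1745])
for yd in(13,15):
    a=np.radians(yd);R=np.array([[np.cos(a),-np.sin(a)],[np.sin(a),np.cos(a)]])
    M=np.r_[f+R@[.131,-.056],.063]
    for nm,im,c,h,th in(('w',w,cw,35,85),('t',t,ct,10,70)):
        p=proj(c,M);x,y=p.astype(int)
        g=im[max(y-h,0):y+h,x-h:x+h].max(2);m=(g<th).astype(np.uint8)
        if nm=='w':m=cv2.morphologyEx(m,cv2.MORPH_OPEN,np.ones((7,7)))
        n,l,s,ce=cv2.connectedComponentsWithStats(m)
        for i in range(1,n):
            if s[i,4]>5:
                b=ce[i]+[x-h,max(y-h,0)];q=onz(c,*b,.063);print(yd,nm,'mid px',p.round(1),'ball',b.round(1),s[i,2:].tolist(),'stand-frame dx,dy mm',((R.T@(q[:2]-M[:2]))*1000).round(1))
p=proj(cw,M);x,y=p.astype(int);x=min(x,639-75);y=max(y,75)
print('crop origin',x-75,y-75)
cv2.imwrite('pics/'+sys.argv[1],cv2.resize(w[y-75:y+75,x-75:x+75],None,fx=4,fy=4,interpolation=cv2.INTER_CUBIC))
E
python3 l.py l2.png
```

```text
time_s: 19.98
ee_pos: [0.5126, 0.1752, 0.142]
tcp_rot: [[0.397, 0.918, -0.0], [0.918, -0.397, 0.002], [0.002, -0.001, -1.0]]
force: [-4.0, -2.7, 16.2]
width: 0.355
gripper_force: 40.0
time_s: 21.22
ee_pos: [0.5126, 0.1752, 0.1419]
tcp_rot: [[0.397, 0.918, -0.0], [0.918, -0.397, 0.002], [0.002, -0.001, -1.0]]
force: [-5.2, -2.9, 15.9]
width: 0.359
gripper_force: 40.0
13 w mid px [557.9 204.4] ball [555.4 205.6] [32, 24, 646] stand-frame dx,dy mm [-1.5  0.3]
13 t mid px [244.4 176.2] ball [245.1 177.4] [5, 4, 17] stand-frame dx,dy mm [-4.1 -1.1]
15 w mid px [557.6 196.4] ball [555.4 205.6] [32, 24, 646] stand-frame dx,dy mm [-3.6 -4.2]
15 t mid px [242.8 176. ] ball [245.1 177.4] [5, 4, 17] stand-frame dx,dy mm [-6.2 -5.5]
crop origin 482 121
```

View pics/l2.png

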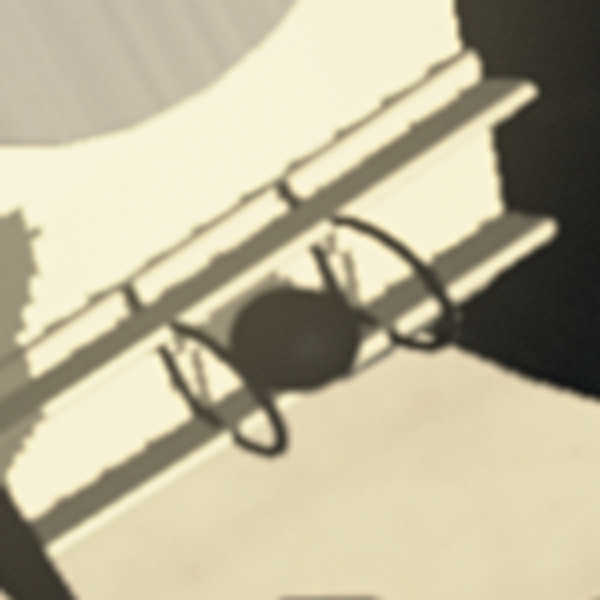

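The ball is now between the hoops at crop (295,340), against a hoop midpoint of about (305,336). That is 1.5 mm (wrist) to 4 mm (top) too far forward, so I'll turn back 4°.

```bash
python3 -m inch '{"linear":[[0,0,0],[0,0,0],[0,0,0],[0,0,0],[0,0,0],[0,0,0],[0,0,0],[0,0,0],[0,0,0],[0,0,0]],"turn":[[0,0,2],[0,0,4],[0,0,4],[0,0,4],[0,0,4],[0,0,4],[0,0,4],[0,0,4],[0,0,4],[0,0,4]]}'
python3 -m inch '{"linear":[[0,0,0],[0,0,0],[0,0,0],[0,0,0],[0,0,0],[0,0,0]],"turn":[[0,0,0],[0,0,0],[0,0,0],[0,0,0],[0,0,0],[0,0,0]]}'
python3 l.py l3.png
```

```text
time_s: 22.58
ee_pos: [0.5127, 0.1752, 0.142]
tcp_rot: [[0.459, 0.888, 0.0], [0.888, -0.459, 0.002], [0.002, -0.001, -1.0]]
force: [-4.6, -2.8, 15.1]
width: 0.353
gripper_force: 40.0
time_s: 23.32
ee_pos: [0.5127, 0.1752, 0.1419]
tcp_rot: [[0.459, 0.888, 0.0], [0.888, -0.459, 0.002], [0.002, -0.001, -1.0]]
force: [-5.3, -3.0, 15.9]
width: 0.353
gripper_force: 40.0
13 w mid px [557.  188.5] ball [557.5 187.5] [30, 24, 619] stand-frame dx,dy mm [0.5 0.3]
13 t mid px [244.4 176.2] ball [245.1 176.4] [5, 5, 18] stand-frame dx,dy mm [-1.3 -1.8]
15 w mid px [556.1 180.4] ball [557.5 187.5] [30, 24, 619] stand-frame dx,dy mm [-1.5 -4.3]
15 t mid px [242.8 176. ] ball [245.1 176.4] [5, 5, 18] stand-frame dx,dy mm [-3.4 -6.2]
crop origin 481 105
```

View pics/l3.png

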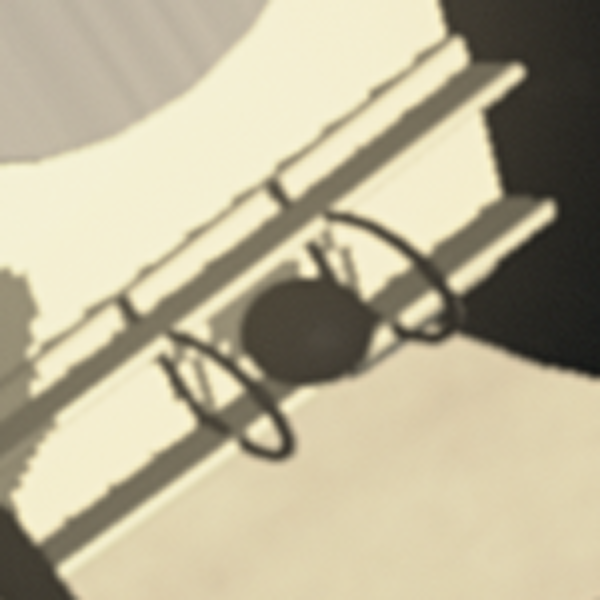

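The ball at (307,332) now matches the hoop midpoint of about (308,335), and the press is about 16 N. Handing in.

```bash
python3 -c "
from rig import finish_job
print(finish_job())"
```

```text
the job is handed in; nothing more can be done
None
```

I handed the job in at about 23 s with the cap standing let go on the desk right of the balance, the foot's knob gripped and pressed at about 16 N, and the ball within about 1.5 mm of the middle of the level; the hand-in returned no verdict.

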